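# Raise the pop-up socket tower in the kitchen island and hold it up

### The job

I want to plug in the toaster: press the push button in the cap of the worktop's pop-up socket tower so that it springs up to its first stop, then take the tower by its cap and pull it straight up to its second stop, as far as it goes. Its top catch is worn and it sinks back if let go, so finish while still holding it fully up and keep it still there. Leave the smaller waste-disposal switch in the worktop, the mug and the pepper mill alone.

Things in the scene. Friction and masses are not known exactly. Their poses are not given: they have to be found in the camera images.
- tower_flange: Fixed brushed-aluminium ring, 90 mm across and 6 mm high, let into the black worktop; the tower stands in it. Origin: on the tower's vertical axis, at worktop height. The lowered tower's cap lies flush inside the ring, so it cannot be gripped until it has sprung up. The ring lies left or right of the robot's centre line, anywhere about 0.45 to 0.63 m away; the smaller fitting is the waste-disposal switch.
- tower: The pop-up socket tower, moving straight up and down only: a round aluminium cap 60 mm across and 20 mm thick (smooth upright rim, for gripping) on a black and aluminium square column 42 mm wide that carries two USB slots and two round sockets. Origin: on the axis, 6 mm below the cap's top face (cap from 14 mm below the origin to 6 mm above it); z up. About 0.5 kg.
- tower_cap (a point): Centre of the tower's cap, half-way up its 20 mm rim, 10 mm below its top face.
- button_top (a point): Centre of the top face of the push button, a steel button 28 mm across in the middle of the cap, standing 6 mm above the cap's top face when not pressed.
- push_button (a joint): Travel of the push button into the cap, 0 to 0.005 m (0 not pressed). 1.5 to 3.5 N; the catch lets go at about 0.002 m. The button springs back when released. Once the catch is free the tower pushes up against whatever presses the button, with up to about 13 N, and follows it upwards; pressed down farther than its lowered place it is solid.
- tower_lift (a joint): Height of the tower above its lowered place, m: 0 lowered and caught (cap top 6 mm above the worktop), 0.045 first stop, to which a spring lifts it in about half a second (cap top 51 mm above the worktop), 0.170 second stop, the end of its travel (cap top 176 mm above the worktop). Above the first stop it has to be pulled, against its weight, 1 N of friction and some damping (about 10 N at 0.1 m/s), and sinks back to the first stop if let go.
- air_switch (a joint): Travel of the waste-disposal switch, 0 to 0.006 m (0 not pressed); a plain steel push switch 33 mm across in a 50 mm ring, 12 mm high. Not to be pressed.
- switch_flange: The fixed 50 mm steel ring of the waste-disposal switch, 6 mm high. Origin: its centre, at worktop height.
- mug: White mug, 82 mm across, 95 mm high, loose, handle on its own +y side. Origin: centre of its underside. To be left alone.
- mill: Dark wooden pepper mill, 56 mm across, 172 mm high, loose. Origin: centre of its underside. To be left alone.

How it is judged:
On the way, in this order (a step that is already met when the one before it is completed fails the run):
1. the push button in the tower's cap is pressed in while the tower is down (value of joint push_button above 0.0025 m and value of joint tower_lift below 0.02 m), for 0.05 s.
2. the tower has sprung up to its first stop (within 5 mm) (value of joint tower_lift between 0.04 and 0.05 m), for 0.2 s.
At the end, for the whole second after the job is handed in: The tower is at its second stop (within 6 mm) and still (under 10 mm/s), held there by the gripper's fingers (more than 2 N); mug and pepper mill stand upright within 30 mm of where they were (value of joint tower_lift above 0.164 m and velocity of joint tower_lift between -0.01 and 0.01 m/s and contact force between the fingers and tower above 2 N and distance of each of mug, mill from where it was at the start of the episode below 0.03 m and angle between each of mug, mill's own z axis and vertical below 0.2 rad); the arm keeps its last pose, push and grip.
It fails at once if the waste-disposal switch is pressed (more than 3 mm) (value of joint air_switch above 0.003 m).
It fails at once if the mug or the pepper mill is shoved (more than 30 mm) or tipped (distance of any of mug, mill from where it was at the start of the episode above 0.03 m or angle between any of mug, mill's own z axis and vertical above 0.3 rad).
It also fails if it takes over 42 s, if anything falls off the work surface, if the arm or the gripper's body presses on something with over 40 N, if the wrist force passes 120 N, or if a joint passes its speed limit or range.

### The arm

A 6-joint arm with a two-finger parallel gripper is mounted at the origin on the work surface. World frame = base frame: x ahead of the robot, y to its left, z up, the work surface at z = 0. Lengths are in m, angles in rad, forces in N, time in s.
With the tool pointing down it reaches from about 0.225 to 0.875 m from the base axis. Payload 3.4 kg.
Tool frame: the origin (TCP) lies at the very end of the fingers, on their centre line; the grasp point (between the pads) lies 19 mm behind it; z points along the fingers, y is the line along which they close (so a half turn about z gives the same grasp; the last joint's range is limited). The gripper opens to 85 mm and grips with 20 to 120 N. Pads are 22 mm wide; open, the fingers measure 114 mm over their backs; the gripper's body (76 mm by 85 mm) begins 54 mm behind the grasp point. The pads swing forward as they close: fully open they stand 13 mm farther back than shut.
Start: joints at [-1.464, 0.276, 1.505, -0, 1.361, -0.121], TCP at [0.13, -0.56, 0.198] pointing down, gripper open.
Joint ranges: [-2.89, 2.89], [-0.75, 2.08], [0.22, 2.7], [-1.18, 4.32], [0.11, 2.71], [-2.7, 2.7]. Speed limits (rad/s): [2.57, 2.57, 3.14, 3.14, 3.14, 3.14].

### API

Orientations are given as a 3x3 rotation matrix whose columns are the frame's x, y, z axes.
In Python, from workcell import r gives the robot as it stands. The module is installed in compiled form; this text tells all that it offers.
- The arm moves only by the tool arm_command, never from a script. Its argument "moves" is a list that holds one entry, the list of rows, each a list of 7 numbers: the turn, a rotation vector about the tool's x, y, z in degrees, then the shift along the tool's x, y, z in cm, then the closure, from 0 (fully open) to 1 (shut). In form: [[[ax, ay, az, dx, dy, dz, gripper], ...]]. A call has 1 to 5 rows; each row shifts and turns the commanded pose from where the row before left it, along the tool's axes as they then stand; what a row does not reach is not made up. A row lasts 1/12 s, in which the tool goes at most 41.7 mm and 7.16 degrees, less where a joint would pass 70% of its speed; a pose out of reach is approached as far as the arm can. A call with a gripper value outside its range is refused whole. The fingers move at their own pace and stop on an object; "force" is the grip in N (left out, the last holds). Time passes only in rows, so rows that do not move let the fingers close. It gives the time, the measured TCP pose, the force, the opening and the grip force at its end, in the units of the state.
- r.get_state(): the state, without advancing time (a new reading comes with each control period).
- r.get_image(name): name is "scene" or "top" or "wrist"; returns the picture (384x512x3 uint8, blue, green, red); there is no depth.
- r.get_calibration(name): a dict with "vfov" (degrees; the focal length in pixels is half the picture's height over the tangent of half this angle, whatever the lens; pixels are square), "cx", "cy" (the principal point, pixels), "cam_to_world" (4x4, takes a point from camera to world coordinates). Camera axes: x right, y down, z forward; pixel columns grow to the right and rows downward; lengths in m; the calibration is good to about 2 mm. A picture is of the moment at which its call begins: read the wrist's pose just before it. get_calibration takes no time and is no camera call; for the wrist camera it gives the pose at the moment of the call.
- r.job_done(): hands the job in; it is judged then, once.
Trained networks look in the newest picture that a camera, given by its name, has taken for a name from the list of things; names that differ only in an ending like _2 or _b are one class to them, and where a whole thing is asked for, a point or a joint stands for the part that bears it (a point fixed in the world has none). Each returns a list of dicts, best first, with "conf" (0 to 1); they miss things now and then, are a little off and sometimes report something else, mostly with a low value. They report only what shows in the picture. A call takes as long as a camera call.
- r.outline_of(camera, query): "mask" (384x512 bool, what is visible of it) and "bbox" ([left, top, right, bottom] in pixels, round what is visible of it).
- r.spot_point(camera, query): "point" ([row, column] in pixels: a listed point, or the origin of a listed thing).
The state is a dict: "time": time; "joint_positions": joint angles; "qd": joint speeds; "joint_torque": joint torques, N m; "eef_pos": TCP position; "tcp_rot": TCP orientation; "wrist_force": force on the tool from outside, world axes, zero at the start; "moment": the same for the moment, N m; "finger_gap": opening from 0.0 (shut) to 1.0 (fully open); "finger_force": force on a finger pad.
Only numpy, scipy, OpenCV 4.12 (cv2) and the standard library are available. Lean on these libraries where they do the work, as an engineer would, in place of code of your own. Each camera call takes 0.05 s, during which the arm holds its last target. There are 200 camera calls.

## Working session

There is one attempt and no reset: what is moved stays moved. The work goes in short steps, Python scripts to look and compute and a tool call to move; the robot and the scene stay as the last step left them, time stands still between calls to the robot, and variables do not carry over. Pictures are saved under pics/ and viewed, at most 10 in all, crops included, and the job is handed in when it is done.

Besides the shell and the picture viewer there is one more tool, called after "Emit:" in YAML: its name, and indented under it one key for each argument. arm_command: Moves the arm, as the interface text tells. Its arguments: {"type":"object","properties":{"moves":{"type":"array"},"force":{"type":"number"}},"required":["moves"]}

```bash
mkdir -p pics; cat > h.py <<'E'
import numpy as np, cv2
from workcell import r
def ray(cam,pt,z):
    c=r.get_calibration(cam); f=192/np.tan(np.radians(c["vfov"]/2)); T=np.array(c["cam_to_world"])
    d=T[:3,:3]@np.array([(pt[1]-c["cx"])/f,(pt[0]-c["cy"])/f,1]); o=T[:3,3]
    return o+d*(z-o[2])/d[2]
E
python3 - <<'E'
from h import *
ims=[]
for c in("top","scene"):
    ims.append(r.get_image(c).copy())
    for q,z in(("tower_flange",0),("button_top",.012),("switch_flange",0),("mug",0),("mill",0)):
        for d in r.spot_point(c,q)[:2]: print(c,q,round(d["conf"],2),np.round(d["point"],1),ray(c,d["point"],z).round(4))
cv2.imwrite("pics/a.png",cv2.resize(np.vstack(ims),None,fx=.78,fy=.78))
s=r.get_state();print(s["time"],s["tcp_rot"],s["wrist_force"])
E
```

```text
top tower_flange 0.87 [149.9 225.5] [0.583  0.0812 0.    ]
top button_top 0.66 [148.6 228.7] [0.5838 0.0718 0.012 ]
top switch_flange 0.7 [174.3 296.7] [ 0.5118 -0.1108  0.    ]
top mug 0.84 [188.1 127.2] [0.4832 0.3469 0.    ]
top mill 0.96 [165.8 385. ] [ 0.5304 -0.3516  0.    ]
top mill 0.44 [150.3 226.5] [0.5819 0.0785 0.    ]
scene tower_flange 0.67 [222.1 303.2] [0.5806 0.0856 0.    ]
scene button_top 0.59 [219.8 301.3] [0.5824 0.0801 0.012 ]
scene switch_flange 0.67 [206.9 224.1] [ 0.511  -0.1073 -0.    ]
scene mug 0.66 [184.5 396.2] [0.4796 0.3483 0.    ]
scene mill 0.63 [220.  125.2] [ 0.5288 -0.3538  0.    ]
0.6 [[ 9.74165738e-01  2.25834263e-01  1.85181976e-06]
 [ 2.25834262e-01 -9.74165732e-01 -1.10823004e-04]
 [-2.32236520e-05  1.08378178e-04 -9.99999994e-01]] [-0.30934973 -0.31821531 -0.51117929]
```

View pics/a.png

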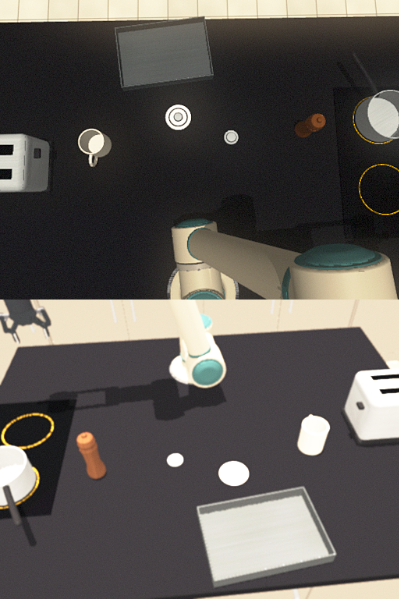

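The top view shows the tower ring at about (228,150) full-size and the switch at (296,175). The mug is at (120,183) and the mill at (398,160). Both cameras agree, putting the tower at about (0.582, 0.079). A straight path there clears the mill by 0.2 m.

Emit:
arm_command:
  moves:
    - [[0,0,0,2.9,-2.6,-0.3,1],[0,0,0,2.9,-2.6,-0.3,1],[0,0,0,2.9,-2.6,-0.3,1],[0,0,0,2.9,-2.6,-0.3,1],[0,0,0,2.9,-2.6,-0.3,1]]
  force: 40

```text
time: 1.02
eef_pos: [0.2424, -0.3993, 0.2136]
tcp_rot: [[0.974, 0.225, 0.0], [0.225, -0.974, -0.0], [0.0, 0.0, -1.0]]
wrist_force: [1.3, 0.2, -0.1]
finger_gap: 0.299
finger_force: 0.0
```

Emit:
arm_command:
  moves:
    - [[0,0,0,2.9,-2.6,-0.3,1],[0,0,0,2.9,-2.6,-0.3,1],[0,0,0,2.9,-2.6,-0.3,1],[0,0,0,2.9,-2.6,-0.3,1],[0,0,0,2.9,-2.6,-0.3,1]]

```text
time: 1.43
eef_pos: [0.3543, -0.2397, 0.2289]
tcp_rot: [[0.974, 0.225, 0.001], [0.225, -0.974, -0.001], [0.001, 0.001, -1.0]]
wrist_force: [1.2, -1.1, -0.0]
finger_gap: 0.001
finger_force: 0.0
```

Emit:
arm_command:
  moves:
    - [[0,0,0,2.9,-2.6,0,1],[0,0,0,2.9,-2.6,0,1],[0,0,0,2.9,-2.6,0,1],[0,0,0,2.9,-2.6,0,1],[0,0,0,2.9,-2.6,0,1]]

```text
time: 1.85
eef_pos: [0.4663, -0.0802, 0.2287]
tcp_rot: [[0.974, 0.226, 0.001], [0.226, -0.974, -0.001], [0.001, 0.001, -1.0]]
wrist_force: [1.5, 0.0, 0.4]
finger_gap: 0.003
finger_force: 0.0
```

```bash
python3 - <<'E'
from h import *
s=r.get_state();print(s["time"],s["eef_pos"],s["tcp_rot"],s["finger_gap"])
print(r.get_calibration("wrist"))
im=r.get_image("wrist").copy()
for q,z in(("tower_flange",0),("button_top",.012),("tower_cap",-.004),("switch_flange",0)):
    for d in r.spot_point("wrist",q)[:2]: print(q,round(d["conf"],2),np.round(d["point"],1),ray("wrist",d["point"],z).round(4))
cv2.imwrite("pics/b.png",im)
E
```

```text
1.85 [ 0.46632391 -0.08016608  0.22874012] [[ 9.74103411e-01  2.26101345e-01  8.52608633e-04]
 [ 2.26101854e-01 -9.74103507e-01 -5.56136666e-04]
 [ 7.04785811e-04  7.34511016e-04 -9.99999482e-01]] 0.002711343054300824
{'vfov': 67.4332794659522, 'cx': 256.06435306740354, 'cy': 193.2292854615211, 'cam_to_world': array([[ 2.27372284e-01, -9.39978281e-01, -2.54445819e-01,
         5.30970626e-01],
       [-9.73807743e-01, -2.19320583e-01, -5.99746782e-02,
        -6.50497804e-02],
       [ 5.69689570e-04,  2.61417888e-01, -9.65225550e-01,
         4.04350572e-01],
       [ 0.00000000e+00,  0.00000000e+00,  0.00000000e+00,
         1.00000000e+00]])}
tower_flange 0.72 [ 46.  158.7] [0.5873 0.0798 0.    ]
button_top 0.64 [ 45.3 159.3] [0.5846 0.0716 0.012 ]
tower_cap 0.95 [ 50.3 159.8] [ 0.5803  0.0737 -0.004 ]
switch_flange 0.76 [142.1 285.2] [ 0.5037 -0.1148  0.    ]
```

View pics/b.png

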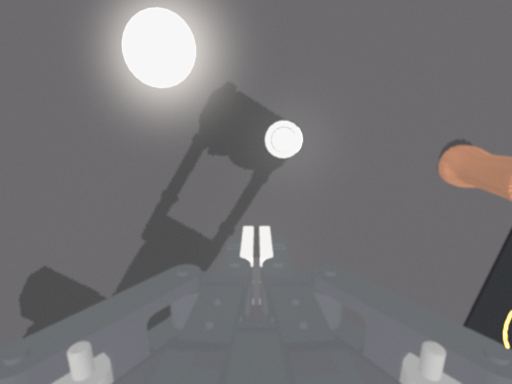

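The wrist view shows the tower ring centred at about (159,48) and the switch at (284,139), with the mill to the right. I'll move closer for a central look.

Emit:
arm_command:
  moves:
    - [[0,0,0,2.2,-2.6,1,1],[0,0,0,2.2,-2.6,1,1],[0,0,0,2.2,-2.6,1,1],[0,0,0,2.2,-2.6,1,1],[0,0,0,2.2,-2.6,1,1]]

```text
time: 2.52
eef_pos: [0.5436, 0.0685, 0.1782]
tcp_rot: [[0.975, 0.222, 0.0], [0.222, -0.975, -0.001], [0.0, 0.001, -1.0]]
wrist_force: [0.3, -0.4, -0.0]
finger_gap: 0.001
finger_force: 0.0
```

```bash
python3 - <<'E'
from h import *
im=r.get_image("wrist").copy()
s=r.get_state();p=s["eef_pos"];R=np.array(s["tcp_rot"]);print(s["time"],p,s["wrist_force"])
for q,z in(("tower_flange",0),("button_top",.012),("tower_cap",-.004)):
    for d in r.spot_point("wrist",q)[:1]: print(q,round(d["conf"],2),np.round(d["point"],1),ray("wrist",d["point"],z).round(4))
for q,z in(("tower_flange",.006),("tower",.006),("button_top",.012)):
    for d in r.outline_of("wrist",q)[:1]:
        c=max(cv2.findContours(d["mask"].astype(np.uint8),0,1)[0],key=cv2.contourArea)[:,0]
        w=np.array([ray("wrist",(v,u),z)[:2] for u,v in c],np.float32)
        (cc,rad)=cv2.minEnclosingCircle(w); print(q,d["conf"],d["bbox"],cc,rad, R.T@(np.array([*cc,z])-p))
cv2.imwrite("pics/c.png",im)
E
```

```text
2.5667 [0.54570054 0.07446039 0.17595178] [ 3.30618142  3.1580512  -0.32885063]
tower_flange 0.71 [136.8 260.2] [0.5849 0.0761 0.    ]
button_top 0.74 [140.2 257.8] [0.5804 0.0757 0.012 ]
tower_cap 0.96 [136.5 261.8] [ 0.5843  0.0703 -0.004 ]
tower_flange 0.82 [221.8, 99.4, 299.9, 176.3] (0.5816291570663452, 0.07222137600183487) 0.04491142928600311 [0.03422286 0.01118789 0.16995032]
tower 0.79 [232.7, 110.8, 287.3, 164.6] (0.5824270844459534, 0.07208743691444397) 0.031037043780088425 [0.03497023 0.01149784 0.16994987]
button_top 0.84 [249.4, 126.1, 273.6, 151.3] (0.5825680494308472, 0.07177074998617172) 0.014539397321641445 [0.03504631 0.01180542 0.16394822]
```

View pics/c.png

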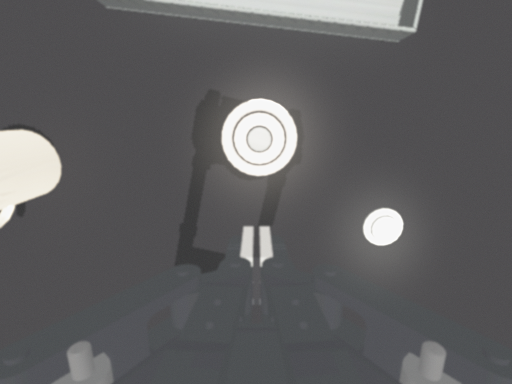

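The button is at (259,138), sharp and unobstructed. The arm was still settling, so that picture and the later calibration don't match. I'll repeat it from standstill.

```bash
python3 - <<'E'
from h import *
r.get_image("scene");r.get_image("scene")
s=r.get_state();p=s["eef_pos"];R=np.array(s["tcp_rot"]);print(s["time"],p,np.abs(s["qd"]).max())
r.get_image("wrist")
for q,z in(("tower_flange",.006),("tower",.006),("button_top",.012)):
    for d in r.outline_of("wrist",q)[:1]:
        c=max(cv2.findContours(d["mask"].astype(np.uint8),0,1)[0],key=cv2.contourArea)[:,0]
        w=np.array([ray("wrist",(v,u),z)[:2] for u,v in c],np.float32)
        (cc,rad)=cv2.minEnclosingCircle(w); print(q,d["conf"],d["bbox"],cc,rad, R.T@(np.array([*cc,z])-p))
print(r.get_state()["eef_pos"],R)
E
```

```text
2.9667 [0.54313612 0.06786028 0.17906163] 0.005536792691686742
tower_flange 0.72 [221.7, 99.6, 299.5, 175.7] (0.5831406712532043, 0.07369229942560196) 0.04471944645047188 [0.04015879 0.0031438  0.17309562]
tower 0.56 [232.7, 113.6, 283.4, 164.2] (0.5827844142913818, 0.07392697036266327) 0.029725609347224236 [0.03986402 0.00283542 0.17309518]
button_top 0.94 [249.0, 124.9, 273.8, 151.2] (0.5830074548721313, 0.07442914694547653) 0.01344010978937149 [0.04019845 0.00239986 0.16709514]
[0.54328623 0.06883867 0.17872567] [[ 9.74683035e-01  2.23589203e-01  9.21709464e-04]
 [ 2.23589702e-01 -9.74683239e-01 -4.78723270e-04]
 [ 7.91337412e-04  6.72688194e-04 -9.99999461e-01]]
```

Flange, cap and button agree to within 1 mm and their radii match (45, 30 and 14 mm). The tower is at (0.583, 0.074). Next I centre over it and descend.

Emit:
arm_command:
  moves:
    - [[0,0,0,1.0,0.1,3,1],[0,0,0,1.0,0.1,3,1],[0,0,0,1.0,0.1,3,1],[0,0,0,1.0,0,3,1],[0,0,0,0,0,2,1]]

```text
time: 3.58
eef_pos: [0.5838, 0.0756, 0.0359]
tcp_rot: [[0.974, 0.226, -0.0], [0.226, -0.974, 0.0], [-0.0, -0.0, -1.0]]
wrist_force: [0.5, 1.0, -0.5]
finger_gap: -0.001
finger_force: 0.0
```

Emit:
arm_command:
  moves:
    - [[0,0,0,0,0,1,1],[0,0,0,0,0,0,1],[0,0,0,0,0,0,1],[0,0,0,0,0,0,1]]

```text
time: 3.92
eef_pos: [0.5841, 0.0755, 0.03]
tcp_rot: [[0.974, 0.226, 0.003], [0.226, -0.974, -0.0], [0.003, 0.001, -1.0]]
wrist_force: [-0.1, 0.7, -0.4]
finger_gap: -0.002
finger_force: 0.0
```

Emit:
arm_command:
  moves:
    - [[0,0,0,0,0,1.0,1],[0,0,0,0,0,0.8,1],[0,0,0,0,0,0.5,1],[0,0,0,0,0,0,1],[0,0,0,0,0,0,1]]

```text
time: 4.33
eef_pos: [0.5825, 0.0755, 0.0049]
tcp_rot: [[0.974, 0.226, -0.001], [0.226, -0.974, -0.0], [-0.001, -0.0, -1.0]]
wrist_force: [0.8, 0.4, -0.3]
finger_gap: -0.004
finger_force: 0.0
```

```bash
python3 - <<'E'
from h import *
for i in range(2):
    s=r.get_state();print(s["time"],s["eef_pos"],s["wrist_force"],s["joint_torque"])
    im=r.get_image("wrist").copy() if i==0 else r.get_image("scene").copy()
    cv2.imwrite(f"pics/d{i}.png",im)
print(r.get_state()["eef_pos"],r.get_state()["wrist_force"])
E
python3 -c "
import cv2,numpy as np
a=cv2.imread('pics/d0.png')[60:340,130:400];b=cv2.imread('pics/d1.png')[90:290,190:390]
cv2.imwrite('pics/d.png',np.hstack([cv2.resize(a,(400,415)),cv2.resize(b,(400,415))]))"
```

```text
4.3333 [0.5825407  0.07553668 0.00493658] [ 0.79418758  0.35692139 -0.34295311] [-1.17891796e-03 -4.62772894e+01 -1.84486037e+01 -9.69619432e-04
  1.78666360e-02 -2.83322345e-05]
4.3833 [0.58294871 0.07556279 0.00526434] [ 0.26385741 -0.23474758  0.909767  ] [ 2.25323194e-03 -4.62925673e+01 -1.84702188e+01 -7.71354407e-04
  2.62028055e-02 -4.99763260e-06]
[0.5831741  0.07553437 0.00546741] [ 0.47850841 -0.06455827  0.16964355]
```

View pics/d.png

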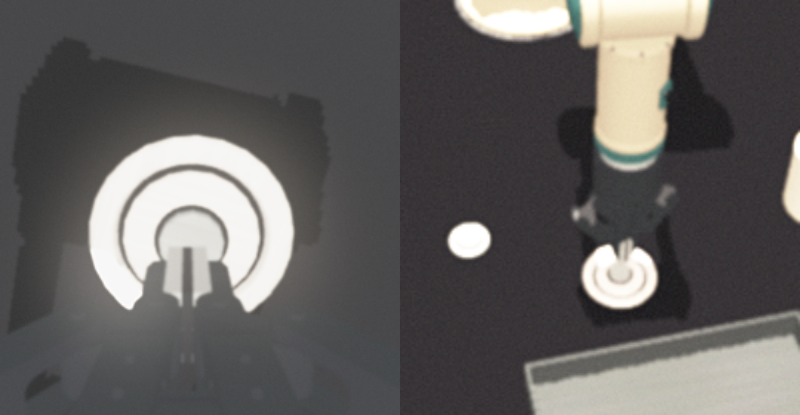

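The tips are centred over the button at about (187,245) in the left crop but not touching, because the force is still about 0. I'll go on in small steps and watch the force.

Emit:
arm_command:
  moves:
    - [[0,0,0,0,0,0.2,1],[0,0,0,0,0,0.2,1],[0,0,0,0,0,0,1]]

```text
time: 4.68
eef_pos: [0.5828, 0.0755, 0.0011]
tcp_rot: [[0.974, 0.226, -0.0], [0.226, -0.974, -0.0], [-0.0, 0.0, -1.0]]
wrist_force: [-0.6, -1.2, 0.5]
finger_gap: -0.0
finger_force: 0.0
```

Emit:
arm_command:
  moves:
    - [[0,0,0,0,0,0.2,1],[0,0,0,0,0,0.1,1],[0,0,0,0,0,0,1]]

```text
time: 4.93
eef_pos: [0.5828, 0.0755, -0.0019]
tcp_rot: [[0.974, 0.226, -0.001], [0.226, -0.974, -0.0], [-0.001, -0.0, -1.0]]
wrist_force: [-0.3, 0.6, 0.6]
finger_gap: 0.0
finger_force: 0.0
```

Emit:
arm_command:
  moves:
    - [[0,0,0,0,0,0.1,1],[0,0,0,0,0,0.1,1],[0,0,0,0,0,0,1]]

```text
time: 5.18
eef_pos: [0.5829, 0.0756, -0.0038]
tcp_rot: [[0.974, 0.226, -0.0], [0.226, -0.974, -0.0], [-0.0, 0.0, -1.0]]
wrist_force: [-0.1, -0.0, -0.3]
finger_gap: 0.0
finger_force: 0.0
```

```bash
python3 - <<'E'
from h import *
s=r.get_state();print(s["time"],s["eef_pos"],s["wrist_force"])
a=r.get_image("wrist")[120:300,166:346];b=r.get_image("scene")[190:250,270:330]
cv2.imwrite("pics/e.png",np.hstack([cv2.resize(a,(400,400)),cv2.resize(b,(400,400))]))
E
```

```text
5.1833 [ 0.58285444  0.07555793 -0.00383027] [-0.07784333 -0.0390331  -0.34484573]
```

View pics/e.png

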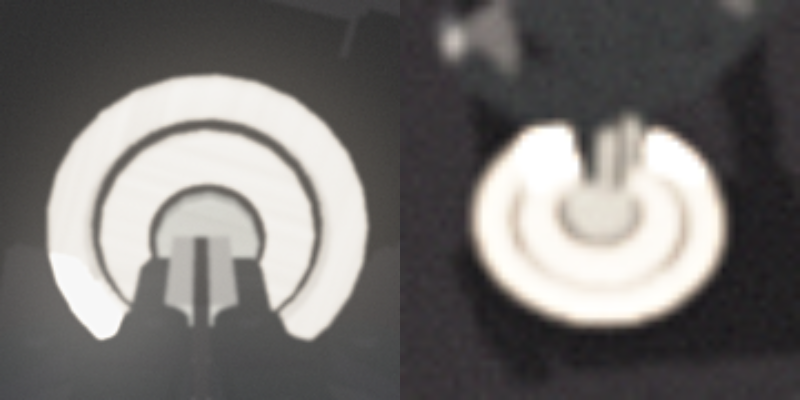

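The tower is still lowered. The tips are right over the button, at about (200,240) in the left crop, with a few millimetres to go, so the fingers end roughly 1 cm short of the stated TCP. I'll continue in small steps.

Emit:
arm_command:
  moves:
    - [[0,0,0,0,0,0.1,1],[0,0,0,0,0,0.1,1],[0,0,0,0,0,0,1]]

```text
time: 5.53
eef_pos: [0.5828, 0.0756, -0.0059]
tcp_rot: [[0.974, 0.226, -0.0], [0.226, -0.974, -0.0], [-0.0, -0.0, -1.0]]
wrist_force: [-0.2, -1.1, -0.1]
finger_gap: -0.002
finger_force: 0.0
```

Emit:
arm_command:
  moves:
    - [[0,0,0,0,0,0.1,1],[0,0,0,0,0,0.1,1],[0,0,0,0,0,0,1]]

```text
time: 5.78
eef_pos: [0.5828, 0.0755, -0.0078]
tcp_rot: [[0.974, 0.226, -0.0], [0.226, -0.974, -0.0], [-0.0, 0.0, -1.0]]
wrist_force: [-0.2, 0.0, 0.2]
finger_gap: -0.004
finger_force: 0.0
```

Emit:
arm_command:
  moves:
    - [[0,0,0,0,0,0.1,1],[0,0,0,0,0,0.1,1],[0,0,0,0,0,0,1]]

```text
time: 6.03
eef_pos: [0.5828, 0.0755, -0.0099]
tcp_rot: [[0.974, 0.226, -0.0], [0.226, -0.974, -0.0], [-0.0, 0.0, -1.0]]
wrist_force: [0.4, -0.1, -0.1]
finger_gap: -0.001
finger_force: 0.0
```

```bash
python3 - <<'E'
from h import *
def proj(cam,P):
    c=r.get_calibration(cam); f=192/np.tan(np.radians(c["vfov"]/2)); v=np.linalg.inv(c["cam_to_world"])@np.r_[P,1]
    return (c["cx"]+f*v[0]/v[2]).round(1),(c["cy"]+f*v[1]/v[2]).round(1)
p=r.get_state()["eef_pos"]
for z in (0,.012,.02,.03,.04): print(z,proj("scene",[p[0]+.011,p[1],z]),proj("wrist",[p[0]+.011,p[1],z]))
b=r.get_image("scene")[190:250,270:330];a=r.get_image("wrist")[120:300,166:346]
cv2.imwrite("pics/f.png",np.hstack([cv2.resize(a,(400,400)),cv2.resize(b,(400,400))]))
E
```

```text
0 (np.float64(299.9), np.float64(226.6)) (np.float64(260.1), np.float64(210.5))
0.012 (np.float64(300.1), np.float64(223.6)) (np.float64(260.3), np.float64(217.2))
0.02 (np.float64(300.2), np.float64(221.5)) (np.float64(260.6), np.float64(222.3))
0.03 (np.float64(300.4), np.float64(218.9)) (np.float64(260.9), np.float64(229.4))
0.04 (np.float64(300.6), np.float64(216.2)) (np.float64(261.2), np.float64(237.6))
```

View pics/f.png

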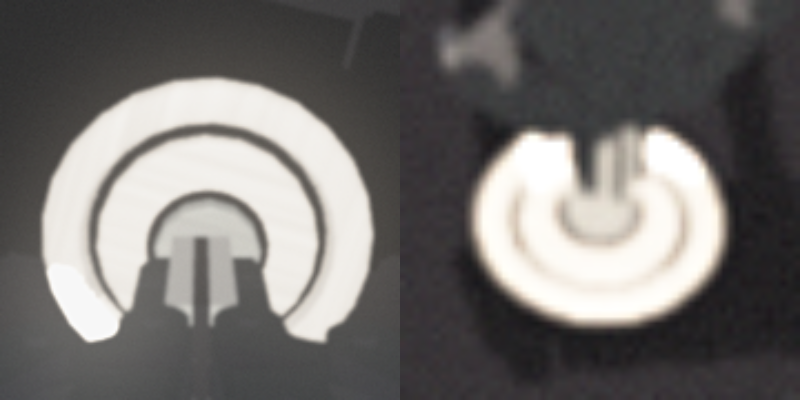

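In both views the fingertips are at z ≈ 0.026 while the TCP reads −0.010, so the fingers are about 36 mm shorter than the TCP reading suggests. About 14 mm is left to the button.

Emit:
arm_command:
  moves:
    - [[0,0,0,0,0,0.5,1],[0,0,0,0,0,0.3,1],[0,0,0,0,0,0.1,1],[0,0,0,0,0,0,1],[0,0,0,0,0,0,1]]

```text
time: 6.55
eef_pos: [0.5828, 0.0755, -0.0189]
tcp_rot: [[0.974, 0.226, -0.0], [0.226, -0.974, -0.0], [-0.0, 0.0, -1.0]]
wrist_force: [-0.5, 0.4, -0.8]
finger_gap: 0.003
finger_force: 0.0
```

Emit:
arm_command:
  moves:
    - [[0,0,0,0,0,0.1,1],[0,0,0,0,0,0.1,1],[0,0,0,0,0,0,1]]

```text
time: 6.8
eef_pos: [0.5832, 0.0756, -0.0206]
tcp_rot: [[0.974, 0.226, 0.0], [0.226, -0.974, -0.0], [0.0, 0.0, -1.0]]
wrist_force: [0.8, -0.7, 1.4]
finger_gap: -0.003
finger_force: 0.4
```

Contact. I'll press about 4 mm.

Emit:
arm_command:
  moves:
    - [[0,0,0,0,0,0.3,1],[0,0,0,0,0,0.1,1],[0,0,0,0,0,0,1]]

```text
time: 7.05
eef_pos: [0.5833, 0.0756, -0.0237]
tcp_rot: [[0.974, 0.226, 0.001], [0.226, -0.974, -0.0], [0.001, 0.0, -1.0]]
wrist_force: [-2.1, 0.0, 8.4]
finger_gap: -0.002
finger_force: 4.2
```

Emit:
arm_command:
  moves:
    - [[0,0,0,0,0,0.1,1],[0,0,0,0,0,0,1],[0,0,0,0,0,0,1]]

```text
time: 7.3
eef_pos: [0.5834, 0.0756, -0.0243]
tcp_rot: [[0.974, 0.226, 0.001], [0.226, -0.974, -0.0], [0.001, 0.0, -1.0]]
wrist_force: [-2.6, 0.6, 9.4]
finger_gap: 0.003
finger_force: 4.5
```

Emit:
arm_command:
  moves:
    - [[0,0,0,0,0,-1.5,1],[0,0,0,0,0,-2.5,1],[0,0,0,0,0,-3,1],[0,0,0,0,0,-3,1],[0,0,0,0,0,-3,0]]

```text
time: 7.72
eef_pos: [0.5825, 0.0755, 0.1053]
tcp_rot: [[0.974, 0.226, -0.001], [0.226, -0.974, -0.0], [-0.001, -0.0, -1.0]]
wrist_force: [0.0, -0.8, -0.0]
finger_gap: 0.126
finger_force: 0.0
```

Emit:
arm_command:
  moves:
    - [[0,0,0,0,0,-2,0],[0,0,0,0,0,0,0],[0,0,0,0,0,0,0],[0,0,0,0,0,0,0],[0,0,0,0,0,0,0]]

```text
time: 8.13
eef_pos: [0.5816, 0.0755, 0.1226]
tcp_rot: [[0.974, 0.226, -0.004], [0.226, -0.974, -0.0], [-0.003, -0.001, -1.0]]
wrist_force: [0.0, 0.4, 0.0]
finger_gap: 0.845
finger_force: 0.0
```

```bash
python3 - <<'E'
from h import *
s=r.get_state();p=s["eef_pos"];R=np.array(s["tcp_rot"]);print(s["time"],p,np.abs(s["qd"]).max(),s["finger_gap"])
im=r.get_image("wrist").copy()
for q,z in(("tower",.051),("button_top",.057)):
    for d in r.outline_of("wrist",q)[:1]:
        c=max(cv2.findContours(d["mask"].astype(np.uint8),0,1)[0],key=cv2.contourArea)[:,0]
        w=np.array([ray("wrist",(v,u),z)[:2] for u,v in c],np.float32)
        (cc,rad)=cv2.minEnclosingCircle(w); print(q,d["conf"],d["bbox"],cc,rad, R.T@(np.array([*cc,z])-p))
b=r.get_image("scene")[120:280,220:380]
cv2.imwrite("pics/g.png",np.hstack([cv2.resize(im,(480,360)),cv2.resize(b,(320,360))]))
E
```

```text
8.1333 [0.58161761 0.07554378 0.12256299] 0.006705603530074277 0.845186043020149
tower 0.77 [225.3, 155.3, 294.3, 224.4] (0.5853504538536072, 0.07405149936676025) 0.03137246146798134 [0.00354937 0.00234561 0.07154944]
button_top 0.97 [243.5, 174.4, 275.7, 208.9] (0.5840133428573608, 0.0739746168255806) 0.014675499871373177 [0.00220849 0.00211446 0.06555424]
```

View pics/g.png

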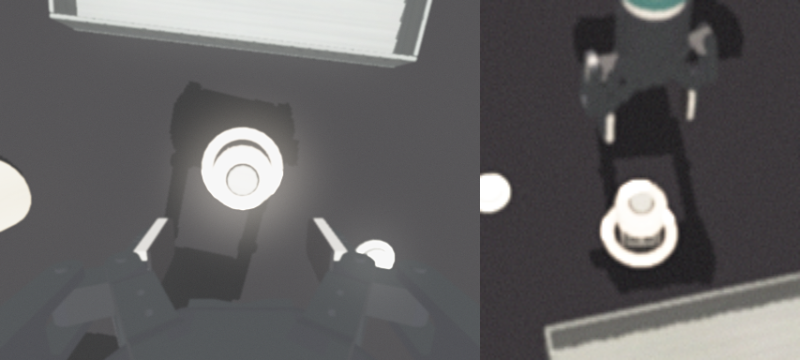

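The tower is up: the cap has risen in the scene view at about (640,200), and the radii fit the first stop. The open tips sit about 48 mm behind the TCP reading. To put the pads at cap mid-height (0.041) the TCP reading must be about −0.02, and I need to shift +0.25 cm in x and +0.2 cm in y.

Emit:
arm_command:
  moves:
    - [[0,0,0,0.2,0.2,2.5,0],[0,0,0,0,0,2.5,0],[0,0,0,0,0,2.5,0],[0,0,0,0,0,2.5,0],[0,0,0,0,0,0,0]]

```text
time: 8.75
eef_pos: [0.5809, 0.0739, 0.0192]
tcp_rot: [[0.974, 0.226, -0.011], [0.226, -0.974, -0.0], [-0.011, -0.002, -1.0]]
wrist_force: [-0.5, 0.4, 0.3]
finger_gap: 1.0
finger_force: 0.0
```

Emit:
arm_command:
  moves:
    - [[0,0,0,0,0,1.5,0],[0,0,0,0,0,1.5,0],[0,0,0,0,0,1.2,0],[0,0,0,0,0,0,0],[0,0,0,0,0,0,0]]

```text
time: 9.17
eef_pos: [0.5855, 0.0741, -0.0173]
tcp_rot: [[0.974, 0.226, -0.0], [0.226, -0.974, -0.0], [-0.0, -0.0, -1.0]]
wrist_force: [-1.2, 0.8, -0.1]
finger_gap: 0.996
finger_force: 0.0
```

```bash
python3 - <<'E'
from h import *
s=r.get_state();print(s["time"],s["eef_pos"],s["wrist_force"],s["finger_gap"])
im=r.get_image("wrist").copy()
b=r.get_image("scene")[140:260,240:360]
cv2.imwrite("pics/i.png",np.hstack([cv2.resize(im[60:360,56:456],(440,360)),cv2.resize(b,(360,360))]))
E
```

```text
9.1667 [ 0.58552979  0.07407645 -0.01726979] [-1.24108879  0.82432859 -0.09723264] 0.9956695242958208
```

View pics/i.png

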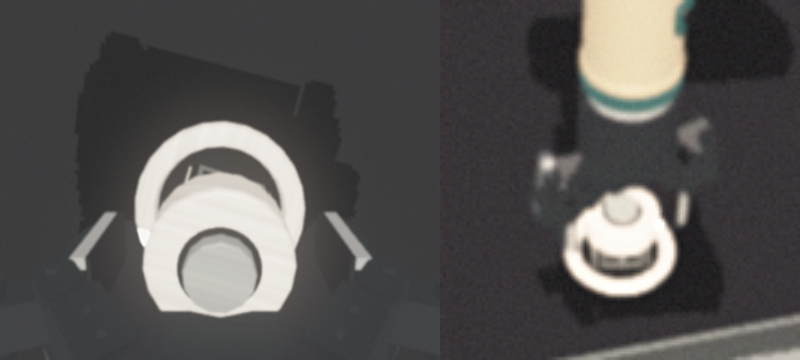

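```bash
python3 - <<'E'
from h import *
def proj(cam,P):
    c=r.get_calibration(cam); f=192/np.tan(np.radians(c["vfov"]/2)); v=np.linalg.inv(c["cam_to_world"])@np.r_[P,1]
    return np.round([c["cx"]+f*v[0]/v[2],c["cy"]+f*v[1]/v[2]],1)
s=r.get_state();p=np.array(s["eef_pos"]);R=np.array(s["tcp_rot"]);print(p,s["wrist_force"])
for z in (.01,.02,.03,.04,.05):
  for y in (-.045,.045):
    P=p+R@[.011,y,0];P[2]=z; Q=p+R@[0,y,0];Q[2]=z; print(z,y,proj("scene",P),proj("scene",Q),proj("wrist",P))
E
```

```text
[ 0.58650399  0.07407029 -0.01635814] [ 0.63993174  0.93543822 -0.09567463]
0.01 -0.045 [317.9 220.5] [316.1 217.2] [174.3 219.3]
0.01 0.045 [283.2 229.9] [281.7 226.5] [337.7 219.4]
0.02 -0.045 [318.1 217.9] [316.4 214.6] [169. 226.]
0.02 0.045 [283.3 227.3] [281.8 223.9] [343.  226.2]
0.03 -0.045 [318.4 215.3] [316.7 212. ] [163.  233.6]
0.03 0.045 [283.3 224.7] [281.8 221.3] [349.  233.8]
0.04 -0.045 [318.7 212.6] [316.9 209.3] [156.1 242.4]
0.04 0.045 [283.4 222.1] [281.8 218.7] [355.9 242.6]
0.05 -0.045 [319.  209.9] [317.2 206.6] [148.  252.6]
0.05 0.045 [283.5 219.4] [281.9 216. ] [364.  252.8]
```

Both views put the open tips at z ≈ 0.033. I'll lower 0.8 cm so the pads centre on the rim, then close.

Emit:
arm_command:
  moves:
    - [[0,0,0,0,0,0.5,0],[0,0,0,0,0,0.3,0],[0,0,0,0,0,0,0],[0,0,0,0,0,0,0]]

```text
time: 9.6
eef_pos: [0.5852, 0.074, -0.0256]
tcp_rot: [[0.974, 0.226, -0.0], [0.226, -0.974, -0.0], [-0.0, 0.0, -1.0]]
wrist_force: [-0.0, 0.5, 0.1]
finger_gap: 1.0
finger_force: 0.0
```

Emit:
arm_command:
  moves:
    - [[0,0,0,0,0,0,1],[0,0,0,0,0,0,1],[0,0,0,0,0,0,1],[0,0,0,0,0,0,1],[0,0,0,0,0,0,1]]
  force: 70

```text
time: 10.02
eef_pos: [0.5854, 0.0745, -0.0251]
tcp_rot: [[0.974, 0.225, 0.0], [0.225, -0.974, 0.001], [0.0, -0.001, -1.0]]
wrist_force: [-1.3, 1.5, 4.5]
finger_gap: 0.686
finger_force: 73.8
```

Gripped: the opening is 58 mm against the 60 mm cap. Now I pull up gently.

Emit:
arm_command:
  moves:
    - [[0,0,0,0,0,-0.4,1],[0,0,0,0,0,-0.8,1],[0,0,0,0,0,-0.8,1],[0,0,0,0,0,-0.8,1],[0,0,0,0,0,-0.8,1]]

```text
time: 10.43
eef_pos: [0.5853, 0.0744, 0.0106]
tcp_rot: [[0.974, 0.225, -0.0], [0.225, -0.974, 0.001], [-0.0, -0.001, -1.0]]
wrist_force: [3.1, 2.9, -10.7]
finger_gap: 0.685
finger_force: 77.0
```

Emit:
arm_command:
  moves:
    - [[0,0,0,0,0,-0.8,1],[0,0,0,0,0,-0.8,1],[0,0,0,0,0,-0.8,1],[0,0,0,0,0,-0.8,1],[0,0,0,0,0,-0.8,1]]

```text
time: 10.85
eef_pos: [0.5854, 0.0745, 0.0512]
tcp_rot: [[0.974, 0.225, 0.0], [0.225, -0.974, 0.001], [0.001, -0.001, -1.0]]
wrist_force: [3.8, 3.5, -10.7]
finger_gap: 0.681
finger_force: 77.0
```

Emit:
arm_command:
  moves:
    - [[0,0,0,0,0,-0.8,1],[0,0,0,0,0,-0.8,1],[0,0,0,0,0,-0.8,1],[0,0,0,0,0,-0.8,1],[0,0,0,0,0,-0.8,1]]

```text
time: 11.27
eef_pos: [0.5854, 0.0745, 0.0912]
tcp_rot: [[0.974, 0.225, 0.001], [0.225, -0.974, 0.001], [0.001, -0.001, -1.0]]
wrist_force: [4.5, 3.4, -10.5]
finger_gap: 0.682
finger_force: 77.0
```

Emit:
arm_command:
  moves:
    - [[0,0,0,0,0,-0.4,1],[0,0,0,0,0,-0.3,1],[0,0,0,0,0,0,1],[0,0,0,0,0,0,1]]

```text
time: 11.6
eef_pos: [0.5854, 0.0744, 0.0982]
tcp_rot: [[0.974, 0.226, 0.001], [0.226, -0.974, 0.001], [0.001, -0.0, -1.0]]
wrist_force: [1.8, 4.3, -4.0]
finger_gap: 0.68
finger_force: 77.4
```

Not yet at the stop, since the force is only the tower's weight. I'll ease up until the force rises.

Emit:
arm_command:
  moves:
    - [[0,0,0,0,0,-0.1,1],[0,0,0,0,0,-0.1,1],[0,0,0,0,0,0,1]]

```text
time: 11.85
eef_pos: [0.5854, 0.0745, 0.0993]
tcp_rot: [[0.974, 0.226, 0.0], [0.226, -0.974, 0.001], [0.0, -0.001, -1.0]]
wrist_force: [1.8, 4.7, -4.8]
finger_gap: 0.681
finger_force: 77.3
```

Emit:
arm_command:
  moves:
    - [[0,0,0,0,0,-0.1,1],[0,0,0,0,0,0,1],[0,0,0,0,0,0,1]]

```text
time: 12.1
eef_pos: [0.5853, 0.0744, 0.1002]
tcp_rot: [[0.974, 0.226, -0.0], [0.226, -0.974, 0.001], [-0.0, -0.001, -1.0]]
wrist_force: [2.2, 4.3, -5.8]
finger_gap: 0.679
finger_force: 77.2
```

Emit:
arm_command:
  moves:
    - [[0,0,0,0,0,-0.1,1],[0,0,0,0,0,-0.1,1],[0,0,0,0,0,0,1],[0,0,0,0,0,0,1]]

```text
time: 12.43
eef_pos: [0.5852, 0.0745, 0.1002]
tcp_rot: [[0.974, 0.226, -0.001], [0.226, -0.974, 0.001], [-0.001, -0.001, -1.0]]
wrist_force: [6.0, 4.9, -13.9]
finger_gap: 0.679
finger_force: 79.4
```

It's at the stop: the height no longer rises and the force does. I'll settle, check and hand in.

Emit:
arm_command:
  moves:
    - [[0,0,0,0,0,0,1],[0,0,0,0,0,0,1],[0,0,0,0,0,0,1],[0,0,0,0,0,0,1],[0,0,0,0,0,0,1]]

```text
time: 12.85
eef_pos: [0.5852, 0.0744, 0.1002]
tcp_rot: [[0.974, 0.226, -0.002], [0.226, -0.974, 0.001], [-0.001, -0.001, -1.0]]
wrist_force: [5.7, 5.1, -14.2]
finger_gap: 0.684
finger_force: 79.4
```

```bash
python3 - <<'E'
from h import *
r.get_image("top")
for d in r.spot_point("top","tower_cap")[:1]: print(d["conf"],ray("top",d["point"],.166))
s=r.get_state();print(s["time"],s["eef_pos"],s["wrist_force"],s["finger_force"],s["finger_gap"],np.abs(s["qd"]).max())
if abs(s["eef_pos"][2]-.1002)<.003 and s["finger_force"]>40: print(r.job_done())
E
```

```text
0.57 [0.5858099  0.07574745 0.166     ]
12.95 [0.58524813 0.07442675 0.10026536] [  5.02053472   4.67284244 -14.08578759] 79.39202709705569 0.6834955298268356 0.001829993719363421
the job is handed in; nothing more can be done
None
```

The button was pressed, the tower sprang to its first stop, and the gripper now holds it still at its second stop (about 79 N grip); the job was handed in at 12.95 s, but no verdict came back.

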